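# Lock the marking pallet and peel off its cover

## Task

Lock the bearing pallet first: take the red-knobbed pin from its rest block and push it fully home through the hole in the pallet's ear into the fixture plate. Then peel the snapped-on orange cover off the pallet by the lug on its corner, swinging that corner up some 2 cm while the opposite corner still rests on the pallet, before you lift it clear. Finish still holding the cover in the gripper, level and still, at least 15 cm above the bench, with the pin home, the pallet seated and the other things left where they are.

Things in the scene. Friction and masses are not known exactly. Their poses are not given: they have to be found in the camera images.
- fixture_plate: bare aluminium plate 164 x 160 x 20 mm, fixed to the bench. Origin: centre of its underside; z up, x away from its open front, y left. Dark side rails (36 mm high over the bench) overlap the pallet's two sides and a stop closes the back: the pallet cannot be lifted, but it can slide out to -x.
- plate_hole (a point): mouth of the pin hole in the fixture plate, at (-62, 40, 20) mm in its frame, under the hole in the pallet's ear; vertical, 9.2 mm wide, 20 mm deep, chamfered
- pallet: dark flanged plate 104 x 124 x 8 mm (0.45 kg, loose, about 1 mm of play), lying in the fixture plate, axes as the plate's. Origin: centre of its underside. A 40 mm wide ear with the pin hole reaches out at its front left. Four bearings stand on it under the cover, with four sprung ball catches between them, one at the middle of each side.
- pallet_hole (a point): mouth of the 10 mm pin hole in the pallet's ear, on the ear's top face (28 mm over the bench), straight above plate_hole
- lock_pin: locking pin with a red knob, loose, upright in one of the two holes of the pin block. Origin: centre of its pointed tip; z up. Shank 8 mm thick and 26 mm long, tapered over the last 4 mm, then a collar 20 mm wide and 2.5 mm high, then the knob, 18 mm wide and 23.5 mm high; 52 mm in all. Fully home its collar lies on the ear and its tip is 2 mm over the bench.
- lock_pin_knob (a point): centre of the red knob, 42 mm above the pin's tip
- gauge_pin: pin of the same shape with a black knob in the block's other hole, to be left there. Origin: its tip
- pin_block: dark block 40 x 96 x 30 mm, fixed on the bench, with two holes 52 mm apart along its y axis in which the pins stand, tips 4 mm over the bench and collars on its top. Origin: centre of its underside; z up.
- cover: orange formed cover, 101 x 101 x 23 mm with its brim, 80 g, hollow below, rounded; it sits on the pallet's top, brim 28 mm over the bench. Origin: centre of the brim's underside; z up, x and y along its sides. A bead inside its skirt is held by the pallet's four catches: each lets go with about 3 to 4 N as the skirt there rises about 5 mm, so it peels from a corner more easily than straight up.
- cover_lug (a point): centre of the cover's grip lug: an upright fin 12 mm thick, 30 mm long and 26 mm high over the cover's top face, at (-28, -28) mm in the cover's frame; its length runs along the diagonal, towards the cover's centre. This point is 35.5 mm above the brim's underside, the fin's top is 48.5 mm above it.
- lug_corner (a point): brim's underside at the corner with the lug, (-47, -47, 0) mm in the cover's frame
- far_corner (a point): brim's underside at the opposite corner, (47, 47, 0) mm in the cover's frame
- alcohol_bottle: upright bottle with a green cap, 41 mm wide, 139 mm high, a bystander. Origin: centre of its underside
- brass_blank: turned brass piece, 21 mm wide, 42 mm high, upright, a bystander. Origin: centre of its underside
- tape: roll of tape 96 mm wide, 25 mm high, lying flat, a bystander

How it is judged (in metres and radians):
On the way, in this order (a step that is already met when the one before it is completed fails the run):
1. the red-knobbed pin stands fully home through the pallet's ear in the fixture plate (z of lock_pin in the frame of fixture_plate between -0.002 and 0.005 m and horizontal distance between lock_pin and plate_hole below 0.004 m and angle between lock_pin's own z axis and vertical below 0.12 rad), for 0.2 s.
2. the cover's lug corner is up by 15 mm or more while its opposite corner is still within 6 mm of the pallet (z of lug_corner in the frame of pallet above 0.023 m and z of far_corner in the frame of pallet below 0.014 m), for 0.1 s.
At the end, for the whole second after the job is handed in: The gripper holds the cover still, its brim more than 0.15 m above the bench and level within 0.2 rad, clear of the pallet; the red-knobbed pin is fully home (within 3 mm of full depth, upright) and the pallet is seated (within 3 mm in height, 5 mm along its slide) (all of step 1 and height (world z) of cover above 0.15 m and angle between cover's own z axis and vertical below 0.2 rad and contact force between the fingers and cover above 1 N and linear speed of cover below 0.03 m/s and contact force between cover and pallet below 0.05 N and z of pallet in the frame of fixture_plate below 0.023 m and x of pallet in the frame of fixture_plate between 0.007 and 0.017 m); the arm keeps its last pose, push and grip.
It fails at once if the pallet is lifted more than 6 mm off the fixture plate or pulled more than 8 mm along its slide (z of pallet in the frame of fixture_plate above 0.026 m or x of pallet in the frame of fixture_plate below 0.004 m).
It fails at once if the black-knobbed pin, the bottle, the brass piece or the tape roll is moved more than 25 mm (distance of any of gauge_pin, alcohol_bottle, brass_blank, tape from where it was at the start of the episode above 0.025 m).
It also fails if it takes over 51 s, if anything falls off the work surface, if the arm or the gripper's body presses on something with over 40 N, if the wrist force passes 120 N, or if a joint passes its speed limit or range.

## Robot

A 6-joint arm with a two-finger parallel gripper is mounted at the origin on a cart in front of the work surface, level with it; the furniture and walls round the work are solid. World frame = base frame: x ahead of the robot, y to its left, z up, the work surface at z = 0. Lengths are in mm, angles in rad, forces in N, time in s.
With the tool pointing down it reaches from about 300 to 775 mm from the base axis. Payload 14.6 kg.
Tool frame: the origin (TCP) lies on the mounting face of the last link; the fingertips stand 199 mm ahead of it and the grasp point (between the pads) lies 180 mm ahead of it; z points along the fingers, y is the line along which they close (so a half turn about z gives the same grasp; the last joint's range is limited). The gripper opens to 94 mm and grips with 3 to 60 N. Pads are 16 mm wide; open, the fingers measure 119 mm over their backs; the gripper's body (75 mm by 177 mm) begins 78 mm behind the grasp point.
Start: joints at [-1.327, 0.3, 1.521, -0, 1.321, -0.067], TCP at [168.194, -523.642, 404.646] pointing down, gripper open.
Joint ranges: [-3.03, 3.03], [-0.79, 2.21], [0.23, 2.52], [-1.04, 4.18], [0, 3.07], [-2.55, 2.55]. Speed limits (rad/s): [2.22, 2.22, 2.57, 3.14, 3.14, 3.14].

## Interface

Orientations are given as [roll, pitch, yaw] about the fixed x, y, z axes, in that order (R = Rz(yaw) Ry(pitch) Rx(roll)).
In Python, from cell import manip gives the robot as it stands. The module is installed in compiled form; this text tells all that it offers.
- The arm moves only by the shell command python3 -m creep 'ROWS' [FORCE]. ROWS is a JSON object of lists of equal length, an entry for each row: "slide": the shift along the world's x, y, z in cm, a list of three; "turn": the turn about the world's z in rad; "claw": the opening, from 0 (shut) to 1 (fully open). A call has 1 to 8 rows; each row shifts and turns the commanded pose from where the row before left it; what a row does not reach is not made up. A row lasts 1/8 s, in which the tool goes at most 62.5 mm and 10.7 degrees, less where a joint would pass 70% of its speed; a pose out of reach is approached as far as the arm can. A call with a gripper value outside its range is refused whole. The fingers move at their own pace and stop on an object; FORCE is the grip in N (left out, the last holds). Time passes only in rows, so rows that do not move let the fingers close. It gives the time, the measured TCP pose, the force, the opening and the grip force at its end, in the units of the state.
- manip.read_state(): the state, without advancing time (a new reading comes with each control period).
- manip.camera(name): name is "scene" or "top"; returns (picture, depth): 400x640x3 uint8, red, green, blue; 400x640 float32, mm along the optical axis (not along the pixel's ray), 0 where there is no reading.
- manip.calibration(name): a dict with "intrinsics" (3x3 intrinsics, pixels), "k1" (the pictures are not rectified: a ray, as slopes to the right and down, at radius r is drawn at 1 + k1 r^2 times it, then the intrinsics apply), "pose" (4x4, takes a point from camera to world coordinates). Camera axes: x right, y up, looking along -z (the intrinsics and any distortion apply to the point x, -y, -z); pixel columns grow to the right and rows downward; lengths in mm; the calibration is good to about 2 mm. A picture is of the moment at which its call begins. calibration takes no time and is no camera call.
- manip.sign_off(): hands the job in; it is judged then, once.
Trained networks look in the newest picture that a camera, given by its name, has taken for a name from the list of things; names that differ only in an ending like _2 or _b are one class to them, and where a whole thing is asked for, a point or a joint stands for the part that bears it (a point fixed in the world has none). Each returns a list of dicts, best first, with "score" (0 to 1); they miss things now and then, are a little off and sometimes report something else, mostly with a low value. They report only what shows in the picture. A call takes as long as a camera call.
- manip.cut_out(query, camera): "mask" (400x640 bool, what is visible of it) and "position" ([column, row] in pixels, amid what is visible of it).
The state is a dict: "clock": time; "joints": joint angles; "qd": joint speeds; "effort": joint torques, N m; "eef_pos": TCP position; "eef_rot": TCP orientation; "wrist_force": force on the tool from outside, world axes, zero at the start; "moment": the same for the moment, N m; "finger_gap": finger opening in mm; "finger_force": force on a finger pad.
Only numpy, scipy, OpenCV 4.12 (cv2) and the standard library are available. Lean on these libraries where they do the work, as an engineer would, in place of code of your own. Each camera call takes 0.05 s, during which the arm holds its last target. There are 200 camera calls.

## Working session

There is one attempt and no reset: what is moved stays moved. The work goes in short steps, Python scripts to look and compute and a shell command to move; the robot and the scene stay as the last step left them, time stands still between calls to the robot, and variables do not carry over. Pictures are saved under pics/ and viewed, at most 10 in all, crops included, and the job is handed in when it is done.

```bash
mkdir -p pics
cat > h.py <<'E'
import numpy as np, cv2
from cell import manip
def rays(cam,px):
    c=manip.calibration(cam);K=np.array(c["intrinsics"]);k=c["k1"]
    px=np.asarray(px,float).reshape(-1,2)
    d=np.stack([(px[:,0]-K[0,2])/K[0,0],(px[:,1]-K[1,2])/K[1,1]],1)
    u=d.copy()
    for _ in range(20): u=d/(1+k*(u**2).sum(1,keepdims=True))
    return u,np.array(c["pose"])
def atdepth(cam,px,z):
    u,P=rays(cam,px); z=np.asarray(z,float)
    p=np.stack([u[:,0]*z,-u[:,1]*z,-z,np.ones_like(z)],1)
    return (p@P.T)[:,:3]
def atz(cam,px,h):
    u,P=rays(cam,px); d=np.stack([u[:,0],-u[:,1],-np.ones(len(u))],1)@P[:3,:3].T; o=P[:3,3]
    return o+d*((h-o[2])/d[:,2])[:,None]
def cloud(cam,mask,dep):
    v,u=np.nonzero(mask&(dep>0)); return atdepth(cam,np.stack([u,v],1),dep[v,u])
E
cat > m.py <<'E'
from h import *
for cam in ["scene","top"]:
    im,d=manip.camera(cam); cv2.imwrite(f"pics/{cam}0.png",im[:,:,::-1]); np.save(f"pics/{cam}_d.npy",d)
    print(cam,np.round(manip.calibration(cam)["pose"],2).tolist())
    for q in ["fixture_plate","pallet","lock_pin","lock_pin_knob","gauge_pin","pin_block","cover","cover_lug","pallet_hole","plate_hole","lug_corner","alcohol_bottle","brass_blank","tape"]:
        for r in manip.cut_out(q,cam)[:2]:
            p=cloud(cam,r["mask"],d)
            if len(p)==0: continue
            t=p[p[:,2]>np.percentile(p[:,2],95)-4]
            print(q,round(r["score"],2),np.round(r["position"]),len(p),"med",np.round(np.median(p,0)),"top",np.round(t.mean(0)), np.round(np.percentile(p,2,0)),np.round(np.percentile(p,98,0)))
print(manip.read_state())
E
python3 m.py
```

```text
scene [[0.7, 0.36, -0.62, -31.54], [-0.71, 0.36, -0.6, -803.7], [0.0, 0.86, 0.51, 507.05], [0.0, 0.0, 0.0, 1.0]]
fixture_plate 0.97 [345. 246.] 1471 med [ 446. -374.   18.] top [ 527. -366.   34.] [ 379. -414.   -1.] [ 571. -270.   36.]
pallet 0.63 [304. 236.] 279 med [ 412. -320.   26.] top [ 431. -330.   26.] [ 382. -383.   18.] [ 511. -285.   28.]
lock_pin 0.45 [261. 195.] 63 med [ 440. -130.   41.] top [ 441. -129.   50.] [ 436. -134.   29.] [ 449. -120.   52.]
gauge_pin 0.63 [403. 281.] 240 med [ 449. -537.   28.] top [ 454. -534.   41.] [ 445. -543.    2.] [ 464. -525.   42.]
gauge_pin 0.47 [240. 195.] 37 med [421. -82.  36.] top [420. -83.  44.] [416. -85.  29.] [431. -76.  45.]
pin_block 0.52 [258. 202.] 274 med [ 437. -121.   28.] top [ 423. -126.   41.] [ 151. -536.    8.] [469. -60. 318.]
cover 0.62 [342. 222.] 405 med [ 486. -355.   39.] top [ 476. -366.   68.] [ 456. -370.   26.] [ 547. -331.   61.]
cover_lug 0.91 [341. 229.] 316 med [ 481. -356.   40.] top [ 493. -351.   50.] [ 458. -367.   28.] [ 536. -338.   56.]
pallet_hole 0.52 [298. 242.] 220 med [ 407. -316.   26.
[... 2655 characters left out ...]

{'clock': 1.5, 'joints': array([-1.32657402e+00,  2.99913137e-01,  1.52099913e+00, -1.35545570e-05,
        1.32068280e+00, -6.66310879e-02]), 'qd': array([ 1.47815774e-03,  1.78160104e-04,  5.63292695e-04, -1.00871900e-04,
        1.48008863e-05,  1.66732794e-03]), 'effort': array([-5.59580571e-03, -5.31652558e+01, -3.52923310e+01,  7.06871739e-02,
        2.12326233e-02,  2.08550114e-05]), 'eef_pos': array([ 168.20810674, -523.64206023,  404.63873978]), 'eef_rot': array([-3.14158937e+00,  1.29431930e-05,  3.10856746e-01]), 'wrist_force': array([0.25784477, 0.32672583, 0.0773116 ]), 'moment': array([0.03655185, 0.06407507, 0.0236522 ]), 'finger_force': 0.0, 'finger_gap': 94.44953057670497}
```

Run:
```python
import cv2
a=cv2.imread("pics/top0.png");cv2.imwrite("pics/topc.png",cv2.resize(a[130:280,215:415],None,fx=4,fy=4,interpolation=cv2.INTER_CUBIC))
a=cv2.imread("pics/scene0.png");cv2.imwrite("pics/scenec.png",cv2.resize(a[150:325,220:460],None,fx=3.3,fy=3.3,interpolation=cv2.INTER_CUBIC))
```

```text
(no output)
```

View pics/topc.png

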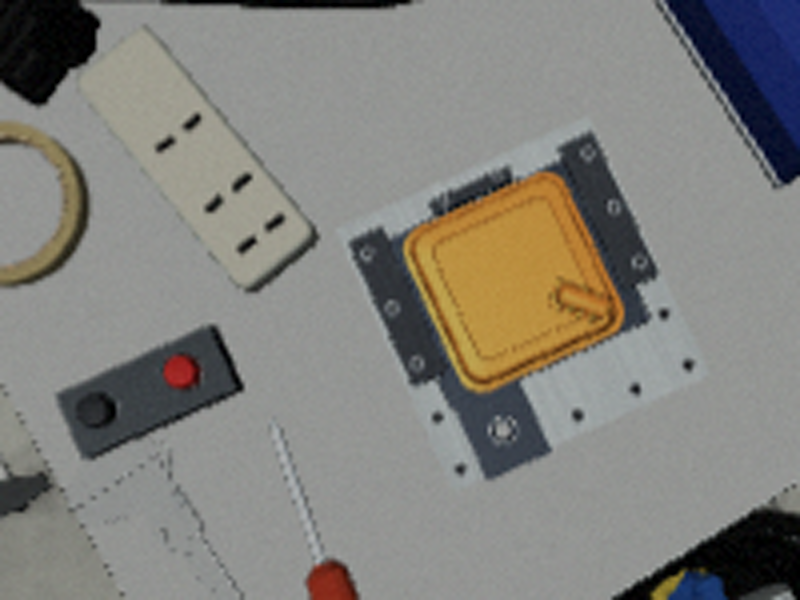

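View pics/scenec.png

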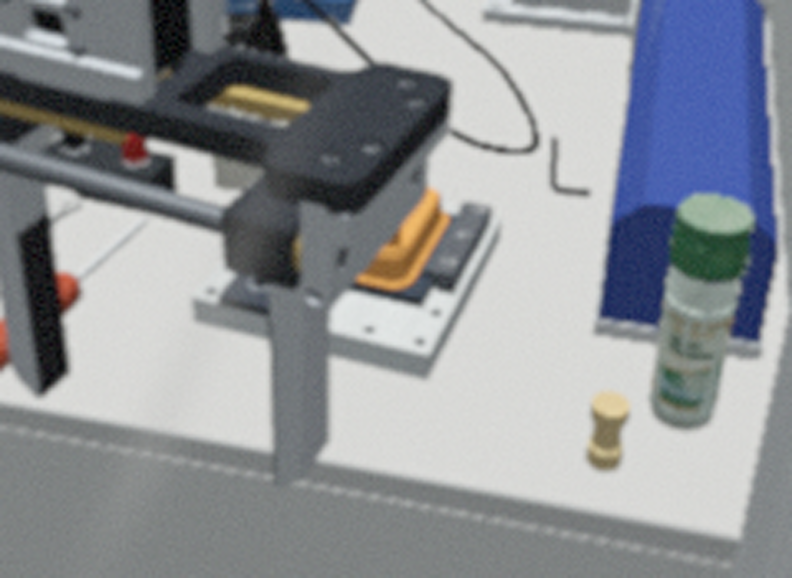

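Top crop: red knob at crop (181,371), i.e. px (260,223). Ear hole with its light chamfer ring at px (340.5,237.5), lug at px ~(361,205), on the cover's lower right. Scene crop: the arm hides the plate. The brass piece and bottle stand well off to the right.

```bash
cat > m2.py <<'E'
from h import *
im,d=manip.camera("top"); hsv=cv2.cvtColor(im,cv2.COLOR_RGB2HSV).astype(int)
def cen(m):
    v,u=np.nonzero(m); return [u.mean(),v.mean()]
box=np.zeros(im.shape[:2],bool); box[210:235,230:275]=1
red=box&((hsv[...,0]<8)|(hsv[...,0]>172))&(hsv[...,1]>150)&(hsv[...,2]>60)
print("red px",cen(red),red.sum(),"pin",atz("top",[cen(red)],52)[0])
g=manip.cut_out("gauge_pin","top")
if g: print("gauge",atz("top",[cen(g[0]["mask"])],50)[0])
def rect(q,h):
    m=manip.cut_out(q,"top")[0]["mask"]; v,u=np.nonzero(m)
    p=atz("top",np.stack([u,v],1),h)[:,:2].astype(np.float32); r=cv2.minAreaRect(p)
    print(q,r,cv2.boxPoints(r).round(1).tolist()); return m
rect("cover",30); rect("pin_block",30)
o=(hsv[...,0]>8)&(hsv[...,0]<25)&(hsv[...,1]>140); o[:, :300]=0;o[:150]=0;o[250:]=0;o[:,390:]=0
P=atdepth("top",np.stack(np.nonzero(o)[::-1],1),d[o]); F=P[P[:,2]>66]
print("fin",len(F),F.mean(0)); c=np.linalg.svd(F[:,:2]-F[:,:2].mean(0))[2][0] if len(F)>3 else 0; print(np.arctan2(c[1],c[0]) if len(F)>3 else "")
v,u=np.nonzero(o); r=cv2.minAreaRect(atz("top",np.stack([u,v],1),30)[:,:2].astype(np.float32)); print("orange",r)
# light spot of ear hole
R=im[228:247,331:351].astype(float).sum(2)/3; print(R.astype(int))
print(atz("top",[[340.3,237.3]],28)[0])
# fixture plate outer corners (bright plate), crop corners
q=np.array([[340,228],[592,120],[708,375],[452,492]])/4+[215,130]; print(atz("top",q,20).round(1).tolist())
E
python3 m2.py
```

```text
red px [np.float64(259.73214285714283), np.float64(222.53571428571428)] 56 pin [ 445.82437848 -120.22639387   52.        ]
gauge [ 454.41944841 -525.11974454   50.        ]
cover ((493.81787109375, -305.7646484375), (99.8523941040039, 99.9148941040039), 23.16668128967285) [[428.29998779296875, -279.5], [467.6000061035156, -371.29998779296875], [559.4000244140625, -332.1000061035156], [520.0999755859375, -240.1999969482422]]
pin_block ((436.0361022949219, -97.90776062011719), (42.97890853881836, 101.95338439941406), 24.069381713867188) [[395.6000061035156, -60.099998474121094], [437.20001220703125, -153.1999969482422], [476.3999938964844, -135.6999969482422], [434.8999938964844, -42.599998474121094]]
fin 87 [ 472.49609724 -336.49919492  152.48923275]
-0.8112231889039726
orange ((492.8196105957031, -305.9388427734375), (100.91960906982422, 99.82463073730469), 22.932632446289062)
[[ 67  64  72  86  83  75  76  68  67  65  66  67  63  65  68 124 165 161
  161 158]
 [ 65  65  70  69  65  71  67  66  66  64  62  67  65  64  65  79 161 167
  161 155]
 [ 68  68  69  67  70  69  67  65  63  7
[... 842 characters left out ...]
3 109  97  91  86  75  63  66  67  65  67
   64  63]
 [154 146  76  70  68  66  66  72  88  71  81  76  61  65  66  65  67  67
   68  64]
 [152 154 108  69  70  67  67  67  69  62  66  66  67  67  67  65  64  67
   63  64]
 [157 156 130  75  68  69  67  66  68  67  70  65  66  68  66  65  64  63
   63  68]
 [162 152 150 108  73  69  68  71  65  67  66  64  64  68  65  67  64  95
  100 131]
 [160 155 150 114  73  65  67  70  69  66  69  63  64  67  66  91  95 134
  137 148]
 [117 160 151 145  75  70  68  68  65  69  66  67  70  96 129 135 138 145
  147 147]]
[ 408.58561384 -297.44915297   28.        ]
[[526.2, -208.2, 20.0], [584.8, -355.3, 20.0], [436.0, -415.9, 20.0], [373.8, -268.7, 20.0]]
```

```bash
python3 -m creep '{"slide":[[3.4,5.0,0],[3.4,5.0,0],[3.5,5.0,0],[3.5,5.0,0],[3.5,5.0,0],[3.5,5.0,0],[3.5,5.1,0],[3.5,5.1,0]],"turn":[0,0,0,0,0,0,0.05,0.05],"claw":[0.43,0.43,0.43,0.43,0.43,0.43,0.43,0.43]}' 30
```

```text
clock: 2.7
eef_pos: [447.0, -119.7, 405.0]
eef_rot: [3.141, -0.001, 0.412]
wrist_force: [0.6, -0.9, -1.0]
finger_gap: 40.7
finger_force: 0.0
```

```bash
python3 -m creep '{"slide":[[0,0,-4],[0,0,-4],[0,0,-4],[0,0,-2],[0,0,-1.2],[0,0,0]],"turn":[0,0,0,0,0,0],"claw":[0.43,0.43,0.43,0.43,0.43,0.43]}' 30
```

```text
clock: 3.45
eef_pos: [446.2, -121.7, 252.5]
eef_rot: [-3.141, 0.0, 0.411]
wrist_force: [-0.4, 0.1, 0.0]
finger_gap: 40.7
finger_force: 0.0
```

```bash
python3 -m creep '{"slide":[[0,0,-1],[0,0,-1],[0,0,0],[0,0,0],[0,0,0],[0,0,0],[0,0,0]],"turn":[0,0,0,0,0,0,0],"claw":[0.43,0.43,0.43,0.1,0.1,0.1,0.1]}' 30
```

```text
clock: 4.32
eef_pos: [446.3, -121.7, 232.9]
eef_rot: [3.141, -0.0, 0.411]
wrist_force: [1.0, 0.1, 2.6]
finger_gap: 17.6
finger_force: 30.0
```

```bash
python3 -m creep '{"slide":[[0,0,1],[0,0,2.5],[0,0,3],[0,0,1],[0,0,0]],"turn":[0,0,0,0,0],"claw":[0.1,0.1,0.1,0.1,0.1]}' 30
cat > m3.py <<'E'
from h import *; import sys
im,d=manip.camera("scene"); cv2.imwrite(f"pics/{sys.argv[1]}.png",im[:,:,::-1]); a=[int(x) for x in sys.argv[2:6]]
c=im[a[1]:a[3],a[0]:a[2],::-1]; f=min(800/c.shape[1],600/c.shape[0]); cv2.imwrite(f"pics/{sys.argv[1]}c.png",cv2.resize(c,None,fx=f,fy=f,interpolation=cv2.INTER_CUBIC)); print(f)
hsv=cv2.cvtColor(im,cv2.COLOR_RGB2HSV).astype(int)
E
python3 m3.py s1 200 100 400 260
```

```text
clock: 4.95
eef_pos: [446.1, -121.6, 307.8]
eef_rot: [3.141, -0.001, 0.411]
wrist_force: [-0.0, 0.2, -1.0]
finger_gap: 17.4
finger_force: 30.0
3.75
```

View pics/s1c.png

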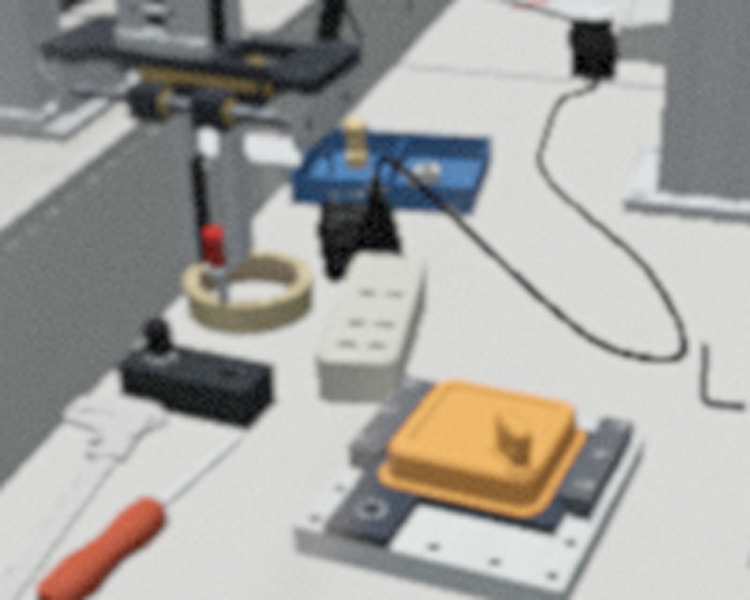

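```bash
cat >> h.py <<'E'
def proj(cam,X):
    c=manip.calibration(cam);K=np.array(c["intrinsics"]);P=np.linalg.inv(np.array(c["pose"]))
    p=np.c_[np.atleast_2d(X),np.ones(len(np.atleast_2d(X)))]@P.T
    s=np.stack([p[:,0]/-p[:,2],-p[:,1]/-p[:,2]],1); s=s*(1+c["k1"]*(s**2).sum(1,keepdims=True))
    return s*[K[0,0],K[1,1]]+K[:2,2]
E
python3 - <<'E'
from h import *
print("hole scene",atz("scene",[[299.2,236.0]],28))
im=cv2.imread("pics/s1.png"); 
X=[[446.2,-121.6,127.8-48+k] for k in (0,4,26,28.5,42,52)]
print(((proj("scene",X)-[200,100])*3.75).round(0))
print("predicted hole px",proj("scene",[[408.4,-298.2,28]]))
hsv=cv2.cvtColor(im,cv2.COLOR_BGR2HSV).astype(int);m=((hsv[...,0]<8)|(hsv[...,0]>172))&(hsv[...,1]>150);m[:140]=0;m[180:]=0;m[:,:245]=0;m[:,275:]=0
v,u=np.nonzero(m);print("red",u.mean(),v.mean(),len(u),u.min(),u.max(),v.min(),v.max(),(np.array([u.mean(),v.mean()])-[200,100])*3.75)
for r in range(158,184): print(r,im[r,250:266].sum(1)//3, m[r,250:266].astype(int).tolist())
E
```

```text
hole scene [[ 406.66630646 -303.44175297   28.        ]]
[[222. 300.]
 [222. 294.]
 [219. 263.]
 [219. 259.]
 [217. 240.]
 [215. 225.]]
predicted hole px [[298.13343134 234.63557599]]
red 256.05 164.425 40 254 258 160 169 [210.1875  241.59375]
158 [120 100  66  32  38  60  96 112 117 114 116 117 120 114 110 112] [0, 0, 0, 0, 0, 0, 0, 0, 0, 0, 0, 0, 0, 0, 0, 0]
159 [118 100  64  27  38  72  94 113 115 118 119 123 119 118 112 110] [0, 0, 0, 0, 0, 0, 0, 0, 0, 0, 0, 0, 0, 0, 0, 0]
160 [117 107  74  44  59  81 103 114 115 114 118 117 121 116 111 112] [0, 0, 0, 0, 1, 1, 0, 0, 0, 0, 0, 0, 0, 0, 0, 0]
161 [117 105  76  55  77  98 107 110 109 115 123 119 121 117 110 108] [0, 0, 0, 0, 1, 1, 1, 1, 1, 0, 0, 0, 0, 0, 0, 0]
162 [117 105  80  65  77  95 100 100 105 111 118 121 115 115 113 110] [0, 0, 0, 0, 1, 1, 1, 1, 1, 0, 0, 0, 0, 0, 0, 0]
163 [117 111  82  59  63  74  82  83  90 102 115 115 117 115 110 108] [0, 0, 0, 0, 1, 1, 1, 1, 1, 0, 0, 0, 0, 0, 0, 0]
164 [118 116  92  61  51  60  63  65  76  98 114 116 119 115 112 110] [0, 0, 0, 0, 1, 1, 1, 1, 0, 0, 0, 0, 0, 0, 0, 0]
165 [121 120  91  62  4
[... 1537 characters left out ...]
176 177 173 163 169 168 141 118 142 186 211 217 216 216] [0, 0, 0, 0, 0, 0, 0, 0, 0, 0, 0, 0, 0, 0, 0, 0]
179 [144 130 152 165 174 174 175 168 140 117 137 179 203 207 207 207] [0, 0, 0, 0, 0, 0, 0, 0, 0, 0, 0, 0, 0, 0, 0, 0]
180 [146 113 119 135 148 159 164 161 137 120 139 168 186 186 185 183] [0, 0, 0, 0, 0, 0, 0, 0, 0, 0, 0, 0, 0, 0, 0, 0]
181 [149 105  99 107 116 125 137 137 130 118 137 152 162 161 158 159] [0, 0, 0, 0, 0, 0, 0, 0, 0, 0, 0, 0, 0, 0, 0, 0]
182 [160 116 103  99 106 112 112 117 112 112 121 129 133 132 127 128] [0, 0, 0, 0, 0, 0, 0, 0, 0, 0, 0, 0, 0, 0, 0, 0]
183 [167 125 102 102 101 103 112 110 113 112 114 115 112 112 106 106] [0, 0, 0, 0, 0, 0, 0, 0, 0, 0, 0, 0, 0, 0, 0, 0]
```

```bash
python3 -m creep '{"slide":[[-0.7,-3.6,0],[-1,-4.7,0],[-1,-5.2,0],[-0.8,-3.2,-0.5],[-0.3,-1,-1.5],[0,0,-1.5],[0,0,0],[0,0,0]],"turn":[0,0,0,0,0,0,0,0],"claw":[0.1,0.1,0.1,0.1,0.1,0.1,0.1,0.1]}' 30; python3 m3.py s2 270 170 350 260
python3 - <<'E'
from h import *
s=manip.read_state();g=s["eef_pos"]-[0,0,180]; print(g)
for k in (-48,-22): print(((proj("scene",[g+[0,0,k]])-[270,170])*6.667).round(0))
print(((proj("scene",[[408.4,-298.2,28]])-[270,170])*6.667).round(0))
E
```

```text
clock: 6.0
eef_pos: [408.6, -297.9, 272.7]
eef_rot: [3.142, -0.0, 0.412]
wrist_force: [0.3, 0.2, 0.6]
finger_gap: 17.2
finger_force: 30.0
6.666666666666667
[ 408.59700297 -298.04368682   93.02197767]
[[186. 386.]]
[[183. 317.]]
[[188. 431.]]
```

View pics/s2c.png

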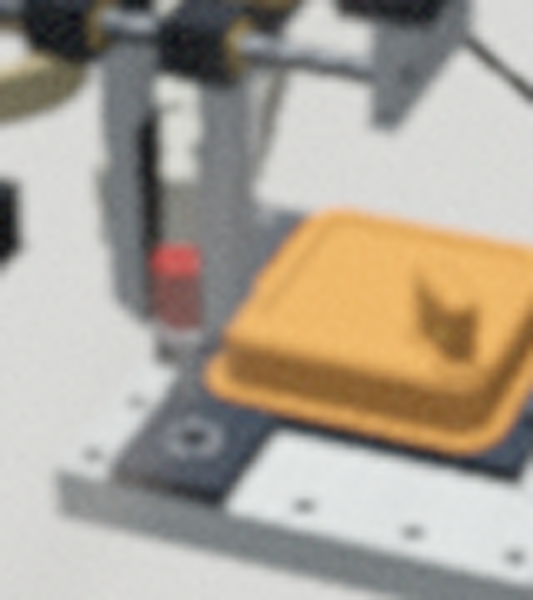

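```bash
cat > m4.py <<'E'
from h import *; import sys
im=cv2.imread(f"pics/{sys.argv[1]}.png"); s=manip.read_state(); g=s["eef_pos"]-[0,0,180]
hsv=cv2.cvtColor(im,cv2.COLOR_BGR2HSV).astype(int);m=((hsv[...,0]<8)|(hsv[...,0]>172))&(hsv[...,1]>100);m[:200]=0;m[235:]=0;m[:,:285]=0;m[:,310:]=0
v,u=np.nonzero(m);print("red",u.mean(),v.mean(),len(u),u.min(),u.max(),v.min(),v.max())
for k in (4,-8,-19.5,-22,-48): print(k,proj("scene",[g+[0,0,k]])[0])
print("R\n",(im[203:226,287:306,2].astype(int)))
print("gray\n",im[226:244,288:312].astype(int).sum(2)//3)
E
python3 m4.py s2; python3 -c "
from h import *
print(manip.calibration('scene')['intrinsics'],manip.calibration('scene')['k1'],manip.calibration('top')['intrinsics'])"
```

```text
red 295.5806451612903 208.8709677419355 31 292 299 207 211
4 [297.10702104 206.80786305]
-8 [297.29606093 211.80909861]
-19.5 [297.47426157 216.53059834]
-22 [297.51262454 217.54793585]
-48 [297.90386348 227.9412838 ]
R
 [[123 117 115 102  79  49  62 102 126 136 133 136 132 129 126 132 128 122
  118]
 [122 119 119 102  79  43  65  96 128 136 134 137 132 128 128 129 133 129
  122]
 [120 119 115 104  73  56  62 103 133 136 139 134 132 130 129 128 126 127
  121]
 [121 121 119 108  70  66  89 133 156 164 165 157 142 134 129 124 127 124
  122]
 [131 118 113 103  82  81 124 171 189 192 188 183 160 137 131 130 133 125
  119]
 [137 119 116 106  92 101 155 191 202 199 201 193 172 140 128 135 125 124
  120]
 [134 120 117 107  95 117 160 189 203 202 199 196 182 139 127 129 131 126
  121]
 [139 120 118 109  95 107 144 169 186 190 186 184 166 139 131 129 131 125
  120]
 [142 120 119 113  94  96 123 143 152 151 152 148 142 126 126 127 127 124
  121]
 [145 120 124 114  96  93 110 127 127 123 125 129 125 122 128 129 127 126
  114]
 [147 124 119 116  99  91 110 122 124 125 122 126 121 123 125 126 130
[... 2382 characters left out ...]
8 112 169 207 224 227]
 [106 106 107 105 106 100  99  98  94  89  97  90  91  88  88  86  81  79
  106 161 201 221 226 226]
 [105 100 103  93  90  87  92  91  91  91  89  88  91  91  88  78  75  85
  148 196 221 228 226 225]
 [111 111 102  95  84  83  78  77  72  70  77  74  83  78  84  75  82 126
  184 216 227 227 226 226]
 [133 124 123 111  98  93  85  74  60  60  57  59  58  62  61  71 104 163
  206 224 227 226 225 225]]
[[386.01163105   0.         324.26938585]
 [  0.         386.01163105 199.41398396]
 [  0.           0.           1.        ]] 0.0313980882613771 [[387.36005251   0.         324.5637856 ]
 [  0.         387.36005251 195.79054687]
 [  0.           0.           1.        ]]
```

The pin is held upright (red knob at crop (177,285)). The ear hole shows clear at crop (193,437), a touch to the right of where I expected it. I'll shift slightly and go down, watching the force.

```bash
python3 -m creep '{"slide":[[0.08,-0.07,-0.6],[0,0,-0.6],[0,0,-0.3],[0,0,-0.2],[0,0,-0.2],[0,0,0]],"turn":[0,0,0,0,0,0],"claw":[0.1,0.1,0.1,0.1,0.1,0.1]}' 30;python3 -m creep '{"slide":[[0,0,-0.2],[0,0,0]],"turn":[0,0],"claw":[0.1,0.1]}'
```

```text
clock: 6.8
eef_pos: [409.0, -299.4, 253.6]
eef_rot: [-3.141, 0.0, 0.411]
wrist_force: [0.2, -0.3, -1.2]
finger_gap: 17.6
finger_force: 30.0
clock: 7.05
eef_pos: [409.0, -299.4, 251.5]
eef_rot: [-3.141, 0.0, 0.411]
wrist_force: [-0.9, -0.7, 0.6]
finger_gap: 16.9
finger_force: 30.0
```

```bash
python3 -m creep '{"slide":[[0,0,-0.2],[0,0,-0.2],[0,0,0]],"turn":[0,0,0],"claw":[0.1,0.1,0.1]}' 30;python3 -m creep '{"slide":[[0,0,-0.2],[0,0,-0.1],[0,0,0]],"turn":[0,0,0],"claw":[0.1,0.1,0.1]}'
```

```text
clock: 7.42
eef_pos: [409.0, -299.3, 247.5]
eef_rot: [-3.141, 0.0, 0.411]
wrist_force: [-0.3, -0.2, -0.6]
finger_gap: 17.3
finger_force: 30.0
clock: 7.8
eef_pos: [409.0, -299.3, 244.5]
eef_rot: [-3.141, 0.0, 0.411]
wrist_force: [-0.3, 0.1, -0.8]
finger_gap: 17.3
finger_force: 30.0
```

```bash
python3 -m creep '{"slide":[[0,0,-0.4],[0,0,-0.4],[0,0,-0.2],[0,0,-0.1],[0,0,0]],"turn":[0,0,0,0,0],"claw":[0.1,0.1,0.1,0.1,0.1]}' 30;python3 -m creep '{"slide":[[0,0,-0.1],[0,0,-0.1],[0,0,-0.1],[0,0,0]],"turn":[0,0,0,0],"claw":[0.1,0.1,0.1,0.1]}'
```

```text
clock: 8.43
eef_pos: [409.0, -299.3, 233.6]
eef_rot: [-3.142, 0.0, 0.411]
wrist_force: [-0.4, 0.7, -0.6]
finger_gap: 17.1
finger_force: 30.0
clock: 8.93
eef_pos: [409.0, -299.3, 230.9]
eef_rot: [3.142, -0.0, 0.411]
wrist_force: [-1.9, 1.3, 3.9]
finger_gap: 16.9
finger_force: 30.0
```

```bash
python3 -m creep '{"slide":[[0,0,-0.05],[0,0,-0.05],[0,0,0]],"turn":[0,0,0],"claw":[0.1,0.1,0.1]}' 30;  python3 -m creep '{"slide":[[0,0,0],[0,0,0],[0,0,0],[0,0,2.5],[0,0,4],[0,0,4]],"turn":[0,0,0,0,0,0],"claw":[0.4,0.4,0.4,0.4,0.4,0.4]}'
```

```text
clock: 9.3
eef_pos: [409.0, -299.4, 230.5]
eef_rot: [3.141, 0.0, 0.411]
wrist_force: [-5.8, 3.9, 14.4]
finger_gap: 17.3
finger_force: 30.0
clock: 10.05
eef_pos: [408.9, -299.3, 335.6]
eef_rot: [-3.141, 0.0, 0.411]
wrist_force: [0.8, -0.4, -0.3]
finger_gap: 37.6
finger_force: 0.0
```

```bash
python3 -m creep '{"slide":[[-2,2,0],[-3,4,0],[-2,4,0],[0,4,0]],"turn":[0.15,0.15,0.15,0.15],"claw":[0.4,0.4,0.4,0.4]}'; python3 m3.py s3 270 170 390 260
python3 - <<'E'
from h import *
im,d=manip.camera("top"); cv2.imwrite("pics/t3.png",im[:,:,::-1]); c=im[190:260,320:390,::-1]; cv2.imwrite("pics/t3c.png",cv2.resize(c,None,fx=8,fy=8,interpolation=cv2.INTER_CUBIC))
L=[478.5,-342.5,76.5]; print("pred fin top px",proj("top",[L]),(proj("top",[L])-[320,190])*8,"scene",(proj("scene",[L])-[270,170])*6.667)
a=1.187; e=np.array([np.cos(a),np.sin(a),0])*15
print((proj("top",[L+e,L-e])-[320,190])*8)
print((proj("scene",[L+e,L-e])-[270,170])*6.667)
print("d",d[195:215,350:372].astype(int))
E
```

```text
clock: 10.55
eef_pos: [337.9, -158.3, 334.7]
eef_rot: [3.141, 0.0, 1.014]
wrist_force: [0.9, -0.5, -0.9]
finger_gap: 37.4
finger_force: 0.0
6.666666666666667
pred fin top px [[360.74202346 204.1756201 ]] [[325.93618768 113.40496083]] scene [[442.61948892 270.30048818]]
[[273.22792625  93.94632366]
 [378.73629903 132.89821222]]
[[422.62536514 247.40131282]
 [463.20833488 293.88062814]]
d [[860 856 858 859 858 858 857 859 857 854 855 855 856 857 873 875 877 880
  872 870 870 872]
 [857 855 858 857 855 858 857 857 857 859 853 855 856 855 856 876 878 877
  872 869 868 869]
 [859 856 858 859 857 856 856 854 858 856 855 855 856 854 855 872 875 875
  877 870 871 867]
 [858 858 856 854 858 855 854 857 857 854 857 855 854 854 853 857 874 878
  878 872 869 872]
 [854 854 856 853 858 855 856 855 858 856 856 854 854 855 853 855 874 878
  878 876 870 869]
 [859 855 856 856 853 855 833 833 854 853 856 853 853 853 852 855 857 875
  876 876 870 870]
 [855 856 856 854 853 828 831 830 828 831 853 856 855 857 852 853 857 874
  875 876 879 869]
 [857 858 854 853 835 827 828 829 828 830 826 828 830 854 8
[... 450 characters left out ...]
2 829 830 829 825 827 830 831
  853 871 873 876]
 [855 853 855 853 856 854 856 852 851 851 850 843 830 830 831 828 828 851
  853 873 875 876]
 [853 855 855 854 853 854 853 854 855 857 852 852 852 849 840 838 850 852
  857 872 873 877]
 [856 855 855 854 854 855 854 854 850 854 849 854 850 850 851 850 851 854
  871 871 873 876]
 [853 853 851 853 855 854 852 851 852 852 852 851 854 854 854 853 857 870
  873 872 874 876]
 [853 852 854 854 854 851 852 854 849 853 854 853 851 854 857 865 874 872
  876 873 873 874]
 [855 852 847 851 850 853 852 852 852 851 851 854 855 866 870 871 875 870
  875 874 882 882]
 [851 853 850 853 852 853 853 853 852 853 860 871 871 872 871 871 872 881
  883 882 881 882]]
```

View pics/s3c.png

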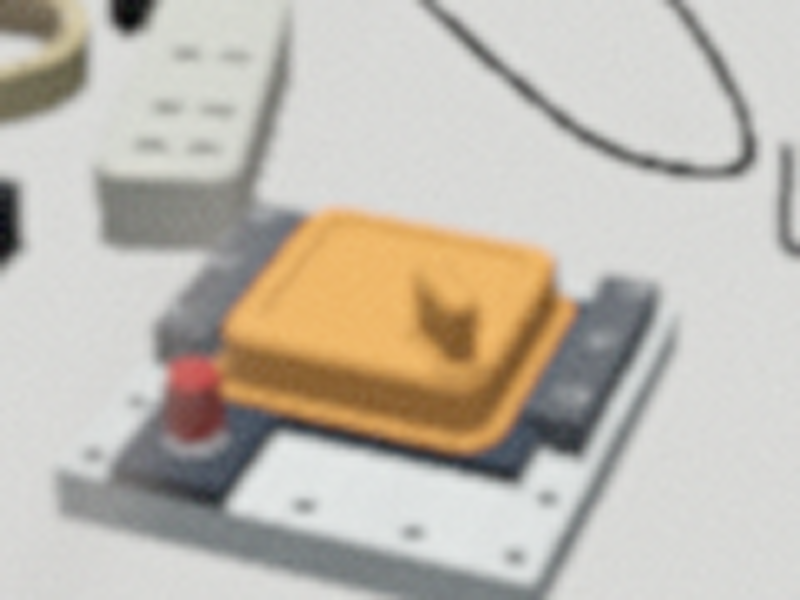

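View pics/t3c.png

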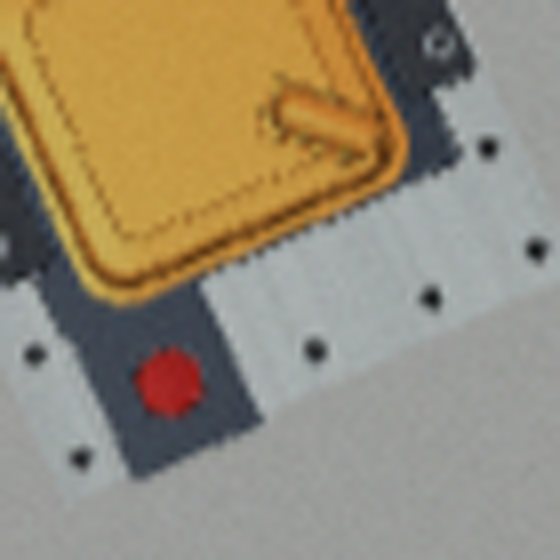

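Run:
```python
from h import *
im,d=manip.camera("top"); hsv=cv2.cvtColor(im,cv2.COLOR_RGB2HSV).astype(int)
m=((hsv[...,0]<8)|(hsv[...,0]>172))&(hsv[...,1]>150);m[:228]=0;m[248:]=0;m[:,:330]=0;m[:,352:]=0
v,u=np.nonzero(m);k=atz("top",[[u.mean(),v.mean()]],53)[0];print("knob",k,len(u))
f=(d<841)&(d>815);f[:196]=0;f[214:]=0;f[:,:350]=0;f[:,372:]=0
v,u=np.nonzero(f);p=atz("top",np.stack([u,v],1),75);r=cv2.minAreaRect(p[:,:2].astype(np.float32));print("fin",p.mean(0),len(u),r,np.deg2rad(r[2]))
c=np.linalg.svd(p[:,:2]-p[:,:2].mean(0))[2][0];print(np.arctan2(c[1],c[0]), manip.read_state()["eef_pos"])
```

```text
knob [ 408.48274423 -297.62357236   53.        ] 51
fin [ 477.98631463 -341.88058825   75.        ] 82 ((477.7008056640625, -341.9579772949219), (29.772350311279297, 13.362055778503418), 67.69523620605469) 1.1815047597109287
1.183729115229327 [ 338.95377876 -158.40326191  334.88933554]
```

The pin stands home (red knob at top crop (169,382), collar flat on the ear). The fin is at top crop (330,120), where I predicted it.

```bash
python3 -m creep '{"slide":[[3,-4,0],[3.5,-4.6,0],[3.5,-4.6,0],[2.9,-3.8,0],[1,-1.4,0],[0,0,-2],[0,0,-2],[0,0,0]],"turn":[0.04,0.04,0.04,0.05,0,0,0,0],"claw":[0.4,0.4,0.4,0.4,0.4,0.4,0.4,0.4]}'
```

```text
clock: 11.7
eef_pos: [477.6, -344.1, 292.9]
eef_rot: [-3.139, -0.001, 1.179]
wrist_force: [-0.5, -0.4, 0.5]
finger_gap: 37.3
finger_force: 0.0
```

```bash
python3 -m creep '{"slide":[[0.07,0.05,-1.5],[0,0,-1.5],[0,0,-0.7],[0,0,-0.3],[0,0,0],[0,0,0],[0,0,0],[0,0,0]],"turn":[0,0,0,0,0,0,0,0],"claw":[0.4,0.4,0.4,0.4,0.05,0.05,0.05,0.05]}' 25
```

```text
clock: 12.7
eef_pos: [478.8, -342.8, 255.0]
eef_rot: [3.141, 0.0, 1.181]
wrist_force: [-1.2, 1.0, 2.2]
finger_gap: 11.9
finger_force: 25.0
```

```bash
python3 -m creep '{"slide":[[0.02,0.04,0.2],[0.02,0.04,0.2],[0,0,0]],"turn":[0,0,0],"claw":[0.05,0.05,0.05]}'
```

```text
clock: 13.08
eef_pos: [479.0, -341.9, 258.2]
eef_rot: [-3.141, -0.0, 1.181]
wrist_force: [-0.5, -0.7, -6.9]
finger_gap: 11.9
finger_force: 25.0
```

```bash
python3 -m creep '{"slide":[[0.03,0.06,0.2],[0.03,0.06,0.2],[0.03,0.07,0.2],[0,0,0]],"turn":[0,0,0,0],"claw":[0.05,0.05,0.05,0.05]}'; python3 -m creep '{"slide":[[0.03,0.07,0.2],[0.03,0.07,0.2],[0.03,0.07,0.2],[0,0,0]],"turn":[0,0,0,0],"claw":[0.05,0.05,0.05,0.05]}'; python3 m3.py s4 270 150 390 240
```

```text
clock: 13.58
eef_pos: [480.2, -340.2, 265.4]
eef_rot: [3.14, 0.0, 1.181]
wrist_force: [1.2, 1.1, -3.8]
finger_gap: 11.7
finger_force: 25.0
clock: 14.08
eef_pos: [481.0, -338.1, 271.2]
eef_rot: [3.141, 0.0, 1.181]
wrist_force: [-0.3, 0.0, -0.7]
finger_gap: 11.6
finger_force: 25.0
6.666666666666667
```

View pics/s4c.png

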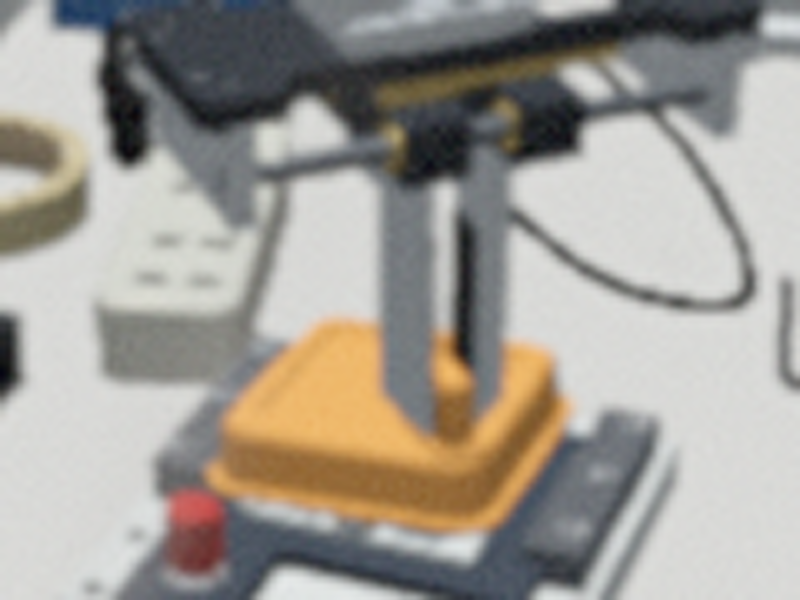

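```bash
cat > m5.py <<'E'
from h import *
for cam in ("scene","top"):
    im,d=manip.camera(cam); hsv=cv2.cvtColor(im,cv2.COLOR_RGB2HSV).astype(int)
    o=(hsv[...,0]>8)&(hsv[...,0]<25)&(hsv[...,1]>140)&(d>0)
    n,l,st,_=cv2.connectedComponentsWithStats(cv2.erode(o.astype(np.uint8),np.ones((3,3))))
    o=l==1+np.argmax(st[1:,4]); P=cloud(cam,o,d)
    g=manip.read_state()["eef_pos"]; P=P[np.hypot(*(P[:,:2]-g[:2]).T)<130]
    best=None; rng=np.random.default_rng(0)
    for _ in range(500):
        q=P[rng.choice(len(P),3,False)]; n_=np.cross(q[1]-q[0],q[2]-q[0]); L=np.linalg.norm(n_)
        if L<300: continue
        n_/=L; n_*=np.sign(n_[2]) or 1
        if n_[2]<.85: continue
        i=abs((P-q[0])@n_)<2
        if best is None or i.sum()>best.sum(): best=i
    Q=P[best]; c=Q.mean(0); nn=np.linalg.svd(Q-c)[2][2]; nn*=np.sign(nn[2])
    R=np.array([np.cos(1.187),np.sin(1.187)])
    h=lambda xy: c[2]-((np.array(xy)-c[:2])@nn[:2])/nn[2]
    print(cam,best.sum(),len(P),"c",c.round(1),"n",nn.round(3),"tilt",np.arccos(nn[2]).round(3),"along diag",(nn[:2]@R).round(3),"across",(nn[:2]@[-R[1],R[0]]).round(3))
    gx=g[:2]+R*0
    print(" top-face z at lug corner",h(gx-R*27).round(1),"far",h(gx+R*106).round(1),"left",h(gx+R*39.6+66.5*np.array([-R[1],R[0]])).round(1),"right",h(gx+R*39.6-66.5*np.array([-R[1],R[0]])).round(1))
E
python3 m5.py; python3 -c "
from h import *
s=manip.read_state();print(s['eef_pos'],s['wrist_force'],s['moment'])"
```

```text
scene 88 409 c [ 467.8 -335.4   54.6] n [-0.133  0.051  0.99 ] tilt 0.143 along diag -0.003 across 0.143
 top-face z at lug corner 56.4 far 56.8 left 47.0 right 66.2
[ 480.88055728 -338.09560854  270.73044244] [ 0.13416895 -1.0325342  -0.98663248] [-0.04005016 -0.06448021  0.00181861]Traceback (most recent call last):
  File "m5.py", line 10, in <module>
    q=P[rng.choice(len(P),3,False)]; n_=np.cross(q[1]-q[0],q[2]-q[0]); L=np.linalg.norm(n_)
        ~~~~~~~~~~^^^^^^^^^^^^^^^^
  File "numpy/random/_generator.pyx", line 864, in numpy.random._generator.Generator.choice
ValueError: a must be a positive integer unless no samples are taken
```

```bash
cat > m6.py <<'E'
from h import *; import sys,json
im,d=manip.camera("scene"); ox,oy,f=[float(x) for x in sys.argv[1:4]]
m=np.zeros(d.shape,np.uint8)
for poly in json.loads(sys.argv[4]): cv2.fillPoly(m,[np.int32(np.round(np.array(poly)/f+[ox,oy]))],1)
P=cloud("scene",m>0,d); A=np.c_[P[:,:2],np.ones(len(P))]; i=np.ones(len(P),bool)
for _ in range(6):
    s=np.linalg.lstsq(A[i],P[i,2],rcond=None)[0]; r=P[:,2]-A@s; i=abs(r)<max(2.5,1.5*np.median(abs(r)))
print(i.sum(),len(P),"slope",s[:2].round(3),"rms",r[i].std().round(2))
g=manip.read_state()["eef_pos"][:2]; R=np.array([np.cos(1.187),np.sin(1.187)]); N=np.array([-R[1],R[0]])
for n,x in dict(lug=g-R*27,far=g+R*106,left=g+R*39.6+66.5*N,right=g+R*39.6-66.5*N).items(): print(n,(np.r_[x,1]@s-22.5).round(1))
E
python3 m6.py 270 150 6.667 '[[[335,332],[380,336],[380,420],[245,418]],[[505,355],[540,362],[520,420],[500,430]]]'
```

```text
239 255 slope [-0.03  -0.088] rms 0.77
lug 43.4
far 31.0
left 36.9
right 37.5
```

Scene crop: the fin is held between the fingers, the near brim corner is up at (480,525), and the plane fit gives lug about +15 mm and far about +3 mm. I'll raise it slightly, then soften the grip so the far corner settles.

```bash
python3 -m creep '{"slide":[[0,0,0.2],[0,0,0],[0,0,0]],"turn":[0,0,0],"claw":[0.05,0.05,0.05]}' 25; python3 m6.py 270 150 6.667 '[[[335,332],[380,336],[380,420],[245,418]],[[505,355],[540,362],[520,420],[500,430]]]';  python3 -m creep '{"slide":[[0,0,0],[0,0,0],[0,0,0]],"turn":[0,0,0],"claw":[0.05,0.05,0.05]}' 5; python3 m6.py 270 150 6.667 '[[[335,332],[380,336],[380,420],[245,418]],[[505,355],[540,362],[520,420],[500,430]]]'
```

```text
clock: 14.65
eef_pos: [480.9, -338.0, 272.7]
eef_rot: [3.142, 0.0, 1.181]
wrist_force: [-0.2, 0.4, -1.5]
finger_gap: 11.6
finger_force: 25.0
241 257 slope [-0.031 -0.086] rms 0.86
lug 45.2
far 33.0
left 38.9
right 39.3
clock: 15.08
eef_pos: [480.9, -338.0, 272.6]
eef_rot: [-3.142, -0.0, 1.181]
wrist_force: [0.2, 0.2, -0.5]
finger_gap: 12.5
finger_force: 5.0
243 258 slope [-0.039 -0.094] rms 0.79
lug 45.7
far 32.2
left 39.0
right 38.9
```

```bash
python3 -m creep '{"slide":[[0,0,0],[0,0,0],[0,0,0],[0,0,0]],"turn":[0,0,0,0],"claw":[0.05,0.05,0.05,0.05]}' 3; python3 m6.py 270 150 6.667 '[[[335,332],[380,336],[380,420],[245,418]],[[505,355],[540,362],[520,420],[500,430]]]'
python3 - <<'E'
from h import *
im,d=manip.camera("scene")
# scene z bias: rail right & left tops (36), plate (20)
for n,(x,y) in dict(plate=(365,575),plate2=(330,590)).items():
    x=int(x/6.667+270);y=int(y/6.667+150);m=np.zeros(d.shape,bool);m[y-1:y+2,x-1:x+2]=1;print(n,np.median(cloud("scene",m,d),0).round(1))
m=np.zeros(d.shape,bool);m[212:222,357:366]=1;P=cloud("scene",m,d);print("rail",P[:,2].round(0))
E
```

```text
clock: 15.62
eef_pos: [480.9, -338.1, 272.7]
eef_rot: [3.142, 0.0, 1.181]
wrist_force: [-0.1, 0.6, -1.7]
finger_gap: 12.5
finger_force: 3.0
243 257 slope [-0.033 -0.088] rms 0.81
lug 45.3
far 32.9
left 38.9
right 39.2
plate [ 447.8 -336.4   23.3]
plate2 [ 440.4 -328.3   18.8]
rail [-2. -2. -1. 35. 34. 35. 37. 36. 18. 19. 34. 34. 34. 35. 36. 38. 38. 18.
 18. 33. 36. 36. 34. 34. 35. 37. 26. 35. 35. 34. 35. 34. 35. 36. 36. 26.
 36. 36. 35. 36. 33. 35. 35. 34. 34. 36. 35. 36. 34. 33. 35. 32. 34. 36.
 35. 35. 33. 35. 35. 35. 35. 35. 34. 34. 34. 33. 34. 35. 35. 35. 34. 35.
 35. 37. 37. 36. 35. 33. 35. 34. 34. 35. 35. 36. 36. 36. 34. 34. 29.]
```

```bash
python3 -m creep '{"slide":[[0,0,-0.1],[0,0,0],[0,0,-0.05],[0,0,0],[0,0,-0.05],[0,0,0],[0,0,0]],"turn":[0,0,0,0,0,0,0],"claw":[0.05,0.05,0.05,0.05,0.05,0.05,0.05]}' 15; python3 m6.py 270 150 6.667 '[[[335,332],[380,336],[380,420],[245,418]],[[505,355],[540,362],[520,420],[500,430]]]'; python3 m6.py 270 150 6.667 '[[[335,332],[380,336],[380,420],[245,418]],[[505,355],[540,362],[520,420],[500,430]]]'
```

```text
clock: 16.6
eef_pos: [480.9, -338.1, 270.6]
eef_rot: [3.142, -0.0, 1.181]
wrist_force: [-0.0, 0.5, -1.5]
finger_gap: 11.5
finger_force: 15.0
243 258 slope [-0.028 -0.093] rms 0.8
lug 43.6
far 30.7
left 36.6
right 37.8
243 258 slope [-0.035 -0.093] rms 0.74
lug 43.7
far 30.5
left 36.9
right 37.3
```

```bash
python3 -m creep '{"slide":[[0,0,-0.06],[0,0,0],[0,0,0]],"turn":[0,0,0],"claw":[0.05,0.05,0.05]}' 30; python3 m6.py 270 150 6.667 '[[[335,332],[380,336],[380,420],[245,418]],[[505,355],[540,362],[520,420],[500,430]]]'; python3 -m creep '{"slide":[[0,0,0.3],[0,0,0.8],[0,0,1.5],[0,0,2.5],[0,0,3],[0,0,3],[0,0,2],[0,0,0.5]],"turn":[0,0,0,0,0,0,0,0],"claw":[0.05,0.05,0.05,0.05,0.05,0.05,0.05,0.05]}' 40; python3 -m creep '{"slide":[[0,0,1],[0,0,1.5],[0,0,1],[0,0,0.5],[0,0,0],[0,0,0],[0,0,0]],"turn":[0,0,0,0,0,0,0],"claw":[0.05,0.05,0.05,0.05,0.05,0.05,0.05]}' ; python3 m3.py s5 250 80 410 260
```

```text
clock: 17.08
eef_pos: [480.9, -338.1, 270.1]
eef_rot: [3.142, -0.0, 1.181]
wrist_force: [-0.7, 0.6, 0.2]
finger_gap: 11.8
finger_force: 30.0
243 257 slope [-0.031 -0.09 ] rms 0.78
lug 42.7
far 30.1
left 36.1
right 36.8
clock: 18.12
eef_pos: [480.8, -337.9, 408.2]
eef_rot: [3.139, 0.001, 1.181]
wrist_force: [-0.6, 0.4, -1.1]
finger_gap: 11.5
finger_force: 40.0
clock: 19.0
eef_pos: [480.9, -338.1, 445.6]
eef_rot: [-3.141, -0.0, 1.181]
wrist_force: [-0.2, -0.3, -0.7]
finger_gap: 11.3
finger_force: 40.0
3.3333333333333335
```

View pics/s5c.png

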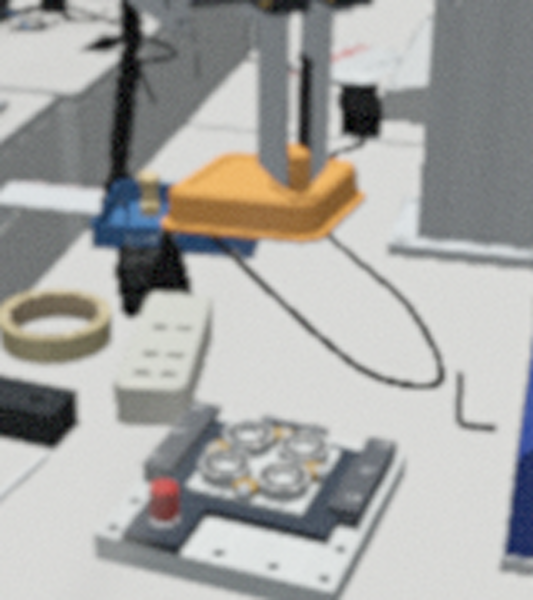

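Scene crop: the cover hangs nearly level from the gripper at (265,195), the red pin is home at (165,500), and the pallet is seated with its bearings bare.

```bash
python3 m6.py 250 80 3.333 '[[[235,160],[256,160],[258,186],[185,188]],[[332,165],[348,170],[340,190],[330,192]]]'; python3 -c "
from cell import manip
s=manip.read_state();print(s['qd'].round(4),s['finger_force'],s['eef_pos']);print(manip.sign_off())"
```

```text
159 171 slope [-0.039 -0.085] rms 0.63
lug 218.1
far 205.7
left 212.2
right 211.7
[ 0.0009 -0.0035 -0.0028  0.0017  0.0034  0.0016] 39.99970614910126 [ 480.90368481 -338.05353358  445.78617756]
the job is handed in; nothing more can be done
None
```

I handed the job in at about 19 s, and no verdict came back: the pin is home, the pallet looks seated, and the cover is held still about 21 cm up, tilted about 0.09 rad, but the peel step is less certain, as my camera estimates put it only 1–3 mm inside its limits.

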